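# Test the tin switch, slide the soil tin onto the heating ring, start drying

### The job

Get the soil sample drying. First test the tin switch of the drying plate: with a fingertip gently swing its roller arm sideways, away from the waiting tin, until it trips, and let it spring back. Then slide the open moisture tin along the plate, without lifting or tipping it, from the standby ring onto the heating ring so that the tin itself holds the switch tripped, and press the start button fully down and let it go, leaving the other things on the bench where they are.

Things in the scene. Friction and masses are not known exactly. Their poses are not given: they have to be found in the camera images.
- drying_plate: White bench drying plate, 190 x 250 x 48 mm, fixed; dark cast plate on top, surface 48 mm above the bench. Origin: centre of its underside; x from the control strip (front) to the back, y from the standby ring to the heating ring. A steel guide rail behind the rings, top 15 mm above the plate, has its face at x = 38 mm, y = -116 to 50 mm. A fixed black knob and a clear lamp on the strip are no buttons.
- heating_ring (a point): Centre of the heating ring on the plate surface, at (5, 45, 48) mm in the drying plate's frame; a thin white ring of 61 mm inner diameter (the tin just fits) with a smaller ring inside it, next to the switch. Axes as the drying plate's.
- standby_ring (a point): Centre of the standby ring on the plate surface, at (5, -55, 48) mm in the drying plate's frame; a single thin white ring of 61 mm inner diameter, 100 mm from the heating ring. Axes as the drying plate's.
- sample_tin: Open aluminium moisture tin with brown soil in it, 59 mm across, 36 mm tall, about 0.2 kg; starts on or near the standby ring, up to 15 mm off its centre along the rail and up to 4 mm clear of the rail. Origin: centre of its underside.
- roller: Black roller, 18 mm across, 17 mm tall, under the tip of the switch's steel lever (bar 9 mm wide, just above the tin's height). Origin: middle of the roller, 76.5 mm above the bench. At rest the lever points from its shaft to the front, across the tins' path: roller at (5, 59) mm, shaft at (50, 59) mm in the drying plate's frame; switch body behind, up to 94 mm above the bench.
- switch_lever (a joint): Turn of the switch lever about its upright shaft, rad: 0 at rest, grows as the roller is pushed to +y of the drying plate (the way the tin slides); springs back (0.1 to 0.4 N at the roller). Tripped above 0.40 (roller moved 17.5 mm); hard stop at 1.0. Lever length 45 mm. A tin at the rail, centred on the heating ring, holds it at about 0.55; one 6 mm short only just trips it.
- start_button_top (a point): Top of the round steel start button, 22 mm across, on the front control strip in front of the heating ring; faces up.
- start_button (a joint): Travel of the start button, m: 0 up, 0.005 fully down (about 4 N), springs back.
- lidded_tin: Lidded aluminium moisture tin, 64 mm across, 42 mm tall; a bystander, origin at the centre of its underside.
- amber_bottle: Small amber glass bottle with white cap, 47 mm across, 87 mm tall; a bystander, origin at the centre of its underside.
- glass_beaker: Small clear beaker, 62 mm across, 78 mm tall; a bystander, origin at the centre of its underside.
- bench_timer: White bench timer, 62 x 62 x 21 mm; a bystander, origin at the centre of its underside.
- check_weight: Brass check weight with a knob, 34 mm across, 46 mm tall; a bystander, origin at the centre of its underside.
Mind the look-alikes: they are no part of the job. Leave any green look-alike of the sample_tin alone.

How it is judged (in metres and radians):
On the way, in this order (a step that is already met when the one before it is completed fails the run):
1. the roller arm is swung past its trip point (0.40 rad) by hand, the tin still waiting at the standby ring (value of joint switch_lever above 0.4 rad and horizontal distance between sample_tin and standby_ring below 0.03 m and contact force between sample_tin and roller below 0.01 N), for 0.1 s.
2. the arm has sprung back to rest, the tin still waiting (value of joint switch_lever below 0.06 rad and horizontal distance between sample_tin and standby_ring below 0.03 m), for 0.1 s.
3. the tin stands on the heating ring and holds the switch tripped (value of joint switch_lever above 0.4 rad and horizontal distance between sample_tin and heating_ring below 0.01 m and contact force between sample_tin and roller above 0.02 N and linear speed of sample_tin below 0.01 m/s), for 0.2 s.
4. the start button is pressed down (4 mm or more) with the switch tripped (value of joint switch_lever above 0.4 rad and horizontal distance between sample_tin and heating_ring below 0.01 m and value of joint start_button above 0.004 m), for 0.05 s.
At the end, for the whole second after the job is handed in: The tin stands upright and still on the plate within 10 mm of the centre of the heating ring and itself holds the roller arm tripped (over 0.40 rad); the start button is up again; the other things have not been moved by more than 15 mm (all of step 3 and angle between sample_tin's own z axis and vertical below 0.05 rad and z of sample_tin in the frame of heating_ring below 0.004 m and value of joint start_button below 0.001 m); the robot touches nothing.
It fails at once if the tin is lifted more than 6 mm off the plate (z of sample_tin in the frame of heating_ring above 0.006 m).
It fails at once if the tin is tipped by more than 0.2 rad (angle between sample_tin's own z axis and vertical above 0.2 rad).
It fails at once if the roller arm is pushed with more than 15 N (contact force between anything else and roller above 15 N).
It fails at once if the start button is pressed while the switch is not tripped (value of joint start_button above 0.004 m and not (value of joint switch_lever above 0.4 rad)).
It fails at once if a bystander is moved by more than 15 mm (distance of any of lidded_tin, amber_bottle, glass_beaker, bench_timer, check_weight from where it was at the start of the episode above 0.015 m).
It also fails if it takes over 51 s, if anything falls off the work surface, if the arm or the gripper's body presses on something with over 40 N, if the wrist force passes 120 N, or if a joint passes its speed limit or range.

### The arm

A 6-joint arm with a two-finger parallel gripper is mounted at the origin on a cart in front of the work surface, level with it; the furniture and walls round the work are solid. World frame = base frame: x ahead of the robot, y to its left, z up, the work surface at z = 0. Lengths are in mm, angles in rad, forces in N, time in s.
With the tool pointing down it reaches from about 325 to 875 mm from the base axis. Payload 4.4 kg.
Tool frame: the origin (TCP) lies on the centre line of the jaws, within the pads' length; the fingertips stand ahead of it and the grasp point (between the pads) lies 6 mm ahead of it (ctrl.tcp_to_tips is the z of the fingertips in the tool frame, in mm); z points along the fingers, y is the line along which they close (so a half turn about z gives the same grasp; the last joint's range is limited). The gripper opens to 85 mm and grips with 20 to 120 N. Pads are 22 mm wide; open, the fingers measure 114 mm over their backs; the gripper's body (76 mm by 85 mm) begins 54 mm behind the grasp point. The pads swing forward as they close: fully open they stand 13 mm farther back than shut.
Start: joints at [-1.399, 0.207, 1.542, -0, 1.393, -0.15], TCP at [181.846, -545.49, 256.282] pointing down, gripper open.
Joint ranges: [-2.73, 2.73], [-0.86, 2.22], [0.23, 2.46], [-1.11, 4.25], [0.08, 2.63], [-2.82, 2.82]. Speed limits (rad/s): [2.79, 2.79, 3.14, 3.14, 3.14, 3.14].

### API

Orientations are given as a 3x3 rotation matrix whose columns are the frame's x, y, z axes.
In Python, from plant import ctrl, sensors, optics gives the robot as it stands. Calls block until the motion is done:
- ctrl.move_ptp(position, orientation): joint-space move of the TCP to a pose.
- ctrl.move_l(position, rot=None, vel=150, threshold=None): straight line of the TCP; rot=None keeps the orientation; vel is the mean speed in mm/s. With threshold (N) it stops when the force on the tool has changed by that much, and returns True; else False.
- ctrl.set_joints(angles): joint-space move.
- ctrl.gripper_to(opening, force=None): finger opening in mm; force is the grip in N (None keeps the last); returns when the fingers have stopped.
- ctrl.hold(seconds).
- ctrl.solve_ik(position, orientation): joint angles nearest the present ones, or None.
- sensors.read_state(): the state.
- optics.grab_frame(name): name is "scene" or "top" or "wrist"; returns (picture, depth): 480x640x3 uint8, red, green, blue; 480x640 float32, mm along the optical axis (not along the pixel's ray), 0 where there is no reading.
- optics.camera_params(name): a dict with "mtx" (3x3 intrinsics, pixels), "R" (3x3) and "t" (3): a world point X has camera coordinates R X + t; the wrist camera has in their place "T_tool_cam" (4x4, takes a point from camera to tool coordinates, whose origin is the TCP and whose axes are the flange's). Camera axes: x right, y down, z forward; pixel columns grow to the right and rows downward; lengths in mm; the calibration is good to about 2 mm. A picture is of the moment at which its call begins: read the wrist's pose just before it. camera_params takes no time and is no camera call.
A pose or a line that the arm cannot do raises ctrl.MotionError and nothing moves.
- ctrl.finish_job(): hands the job in; it is judged then, once.
The state is a dict: "t": time; "q": joint angles; "qvel": joint speeds; "tau": joint torques, N m; "eef_pos": TCP position; "eef_rot": TCP orientation; "force": force on the tool from outside, world axes, zero at the start; "wrist_torque": the same for the moment, N m; "grip_width": finger opening in mm; "grasp_force": force on a finger pad.
Only numpy, scipy, OpenCV 4.12 (cv2) and the standard library are available. Lean on these libraries where they do the work, as an engineer would, in place of code of your own. Each camera call takes 0.05 s, during which the arm holds its last target. There are 200 camera calls.

## Working session

There is one attempt and no reset: what is moved stays moved. The work goes in short steps, each a Python script; the robot and the scene stay as the last script left them, time stands still between calls to the robot, and variables do not carry over. Pictures are saved under pics/ and viewed, at most 10 in all, crops included, and the job is handed in when it is done.

```bash
mkdir -p pics; ls; python3 - <<'E'
from plant import ctrl,sensors,optics
import cv2,numpy as np
for n in ("top","scene"):
    p,d=optics.grab_frame(n); cv2.imwrite(f"pics/{n}0.png",p[:,:,::-1]); np.save(f"pics/{n}0.npy",d)
    c=optics.camera_params(n); print(n,c["mtx"].tolist(),np.round(c["R"],4).tolist(),np.round(c["t"],1).tolist())
print(ctrl.tcp_to_tips, sensors.read_state()["t"])
E
```

```text
pics
top [[443.72681937710786, 0.0, 319.43871455114174], [0.0, 443.72681937710786, 236.46969328690767], [0.0, 0.0, 1.0]] [[0.0187, -0.9998, -0.0087], [-0.9947, -0.0177, -0.1014], [0.1013, 0.0105, -0.9948]] [-334.2, 484.7, 892.8]
scene [[524.9110076419481, 0.0, 320.2430731779993], [0.0, 524.9110076419481, 236.5610959462889], [0.0, 0.0, 1.0]] [[0.7371, -0.6757, 0.0116], [-0.3898, -0.439, -0.8095], [0.5521, 0.5922, -0.587]] [-598.2, 109.4, 1263.4]
25.0 0.1
```

View pics/top0.png

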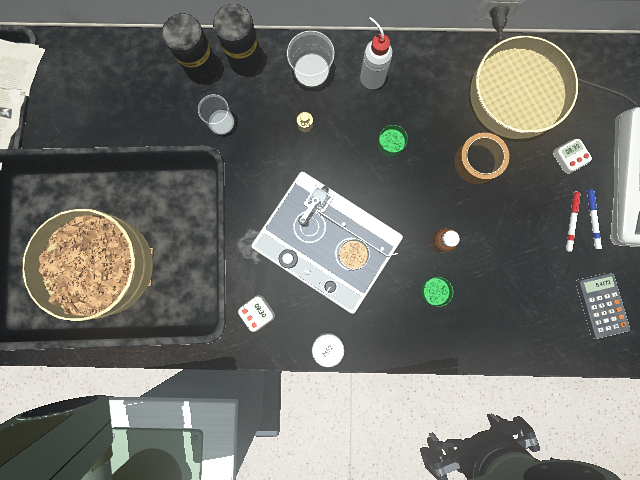

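View pics/scene0.png

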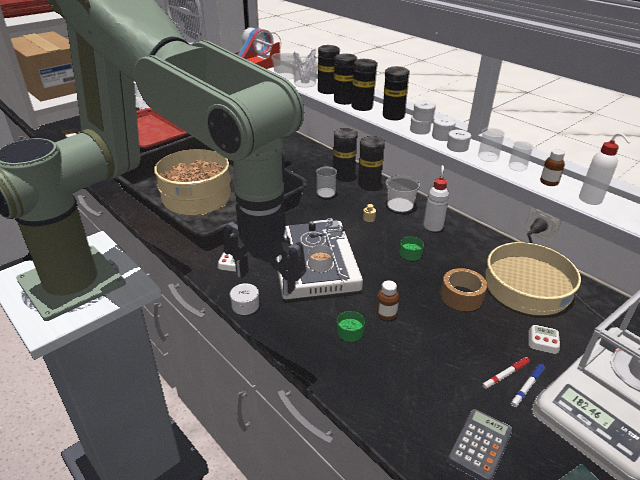

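The plate's top-view corners are near (303,172), (403,236), (355,313) and (251,248). The double (heating) ring is at about (310,228), the soil tin at (353,254) and the switch at about (318,200). The bystanders stand clear. Next I'll localize the plate and view it from the wrist camera.

```bash
cat > h.py <<'E'
from plant import ctrl,sensors,optics
import cv2,numpy as np
def campose(n,st=None):
    c=optics.camera_params(n)
    if n!="wrist": return c["mtx"],c["R"].T,-c["R"].T@c["t"]
    T=np.array(c["T_tool_cam"]); R=np.array(st["eef_rot"]); p=np.array(st["eef_pos"])
    return np.array(c["mtx"]),R@T[:3,:3],R@T[:3,3]+p
def cast(uv,z,cp):
    K,R,o=cp; d=R@np.linalg.solve(K,[uv[0],uv[1],1]); return o+d*(z-o[2])/d[2]
def proj(X,cp):
    K,R,o=cp; c=K@(R.T@(np.array(X)-o)); return c[:2]/c[2]
def down(a): # tool y axis at angle a in world, z down
    y=np.array([np.cos(a),np.sin(a),0]);z=np.array([0,0,-1.]);return np.c_[np.cross(y,z),y,z]
E
python3 - <<'E'
from h import *
cp=campose("top")
for uv in [(303,172),(403,236),(355,313),(251,248)]: print(np.round(cast(uv,46,cp),1))
print("ring",cast((310,228),48,cp),"tin",cast((353,254),84,cp))
print("lid",cast((328,350),42,cp),"timer",cast((256,313),21,cp),"bottle",cast((450,238),87,cp))
s=sensors.read_state();print(s["eef_rot"]);print(optics.camera_params("wrist")["T_tool_cam"],optics.camera_params("wrist")["mtx"])
p=cv2.imread("pics/top0.png")[160:325,240:415]
cv2.imwrite("pics/topc.png",cv2.resize(p,None,fx=3.5,fy=3.5,interpolation=cv2.INTER_CUBIC))
E
```

```text
[ 620.2 -289.4   46. ]
[ 492.4 -493.4   46. ]
[ 337.6 -398.6   46. ]
[ 462.7 -188.4   46. ]
ring [ 505.00823981 -306.21591578   48.        ] tin [ 451.91210799 -390.89464851   84.        ]
lid [ 264.34197195 -346.53598137   42.        ] timer [ 332.05689472 -199.02068531   21.        ] bottle [ 485.75579841 -575.90003978   87.        ]
[[ 9.48674317e-01  3.16254515e-01 -3.48769177e-04]
 [ 3.16254560e-01 -9.48672229e-01  2.01380900e-03]
 [ 3.06008557e-04 -2.02074872e-03 -9.99997911e-01]]
[[ 7.87009221e-04 -9.64250261e-01 -2.64992103e-01  6.67895924e+01]
 [ 9.99999529e-01  6.08135049e-04  7.57058294e-04 -6.78384502e-01]
 [-5.68842672e-04 -2.64992574e-01  9.64250285e-01 -1.16417716e+02]
 [ 0.00000000e+00  0.00000000e+00  0.00000000e+00  1.00000000e+00]] [[385.15232208   0.         320.27941729]
 [  0.         385.15232208 239.21075872]
 [  0.           0.           1.        ]]
```

View pics/topc.png

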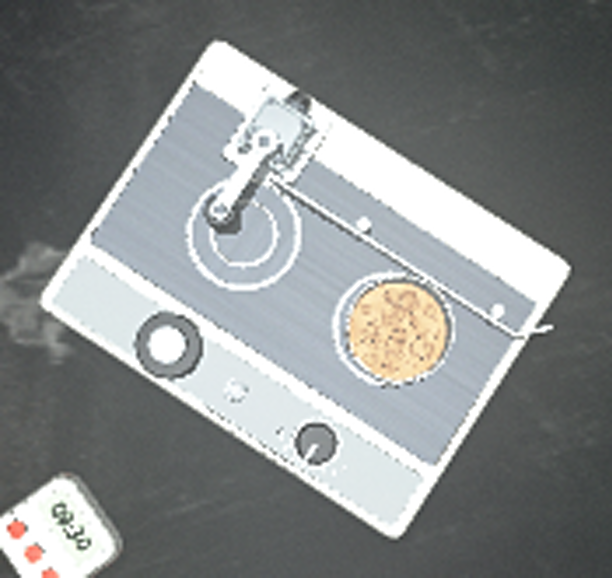

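The crop shows the start button as the steel disc in a black collar at crop (168,345). The knob is at (316,443), the roller at (222,212) and the tin at (398,330), next to the standby ring. Next I'll take a wrist view from above.

```bash
python3 - <<'E'
from h import *
th=np.radians(-32.4); ex=np.array([np.cos(th),np.sin(th),0]); ey=np.array([-np.sin(th),np.cos(th),0])
P=np.array([478,-342,0])-60*ey+[0,0,280]
ctrl.move_ptp(P.tolist(),down(th))
ctrl.hold(0.2)
s=sensors.read_state(); p,d=optics.grab_frame("wrist"); cv2.imwrite("pics/w1.png",p[:,:,::-1]); np.savez("pics/w1.npz",d=d,R=s["eef_rot"],p=s["eef_pos"])
print(s["t"],s["q"],s["eef_pos"])
E
```

```text
1.4667 [-8.70075241e-01  2.29712615e-01  1.46454220e+00 -2.28707762e-04
  1.44761502e+00 -3.02112611e-01] [ 444.78974197 -393.71198819  279.84095177]
```

View pics/w1.png

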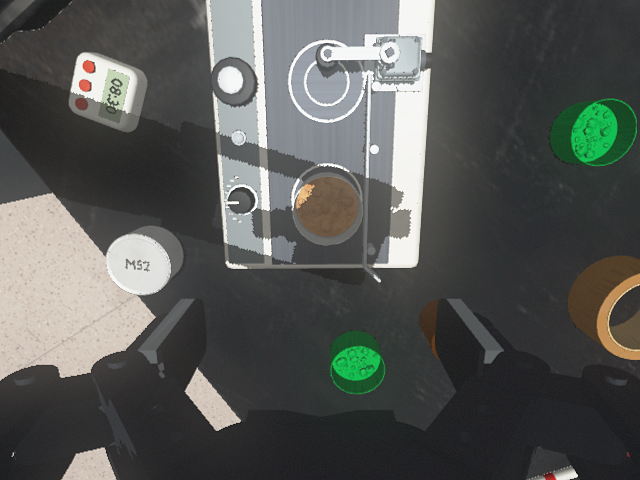

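The wrist view shows the heating ring at about (327,82), the roller and lever tip at (327,54), the button at (231,80), the tin at (328,207) and the rail at column 367. I'll refine these numerically.

```bash
cat > meas.py <<'E'
from h import *
def load(n):
    f=np.load(f"pics/{n}.npz"); p=cv2.imread(f"pics/{n}.png"); return p,f["d"],campose("wrist",dict(eef_rot=f["R"],eef_pos=f["p"]))
if __name__=="__main__":
    p,d,cp=load("w1"); K,R,o=cp
    g=cv2.cvtColor(p,cv2.COLOR_BGR2GRAY)
    v,u=np.mgrid[:480,:640]; W=(R@(np.linalg.solve(K,np.stack([u.ravel(),v.ravel(),np.ones(u.size)]))*d.ravel())).T+o; W=W.reshape(480,640,3)
    print("depth z: plate",np.round(W[140,300,2],1),"button",W[80,231],"collar",W[80,215,2],"strip",W[110,240,2],"knob",W[201,243,2],"lever",W[54,350,2],"switch",W[55,402,2])
    th=np.radians(-32.4); ex=np.array([np.cos(th),np.sin(th)])
    # heating ring: bright thin pixels on the plate surface
    H0=cast((327,82),48,cp); G=o+ (W-o)*((48-o[2])/(W[...,2:]-o[2])) # rays on plane z=48
    def ring(c,r,n=3):
        c=np.array(c[:2])
        for i in range(4):
            rr=np.hypot(G[...,0]-c[0],G[...,1]-c[1]); m=(abs(rr-r)<7-i)&(g>cv2.blur(g,(15,15))+25)&(abs(W[...,2]-48)<5)
            A=G[m][:,:2]; s=np.linalg.lstsq(np.c_[2*A,np.ones(len(A))],(A**2).sum(1),rcond=None)[0]; c=s[:2]
        return c,np.sqrt(s[2]+c@c),m.sum()
    print("heat",ring(H0,31)); print("standby",ring(cast((328,205),48,cp),31))
    # white body outline on top plane
    m=((W[...,2]>38)&(W[...,2]<56)).astype(np.uint8); m=cv2.morphologyEx(m,cv2.MORPH_OPEN,np.ones((5,5)))
    c=max(cv2.findContours(m,0,2)[0],key=cv2.contourArea); print("plate rect px",cv2.minAreaRect(c))
    t=((W[...,2]>79)&(W[...,2]<90)&(v>140)&(v<260)&(u>270)&(u<385)).astype(np.uint8)
    c=max(cv2.findContours(t,0,1)[0],key=cv2.contourArea)[:,0]; A=np.array([cast(q,84,cp)[:2] for q in c]); print("tin rim",cv2.minEnclosingCircle(A.astype(np.float32)),np.median(W[t>0][:,2]))
    b=((abs(W[...,2]-W[80,231,2])<4)&(g>150)&(abs(u-231)<25)&(abs(v-80)<28)).astype(np.uint8)
    c=max(cv2.findContours(b,0,1)[0],key=cv2.contourArea)[:,0]; A=np.array([cast(q,W[80,231,2],cp)[:2] for q in c]); print("button",cv2.minEnclosingCircle(A.astype(np.float32)))
    # edges at front-left plate corner
    for uv in [(208,10),(228,262),(226,267),(414,267)]: print(uv,cast(uv,46,cp))
    print("rail",cast((366,100),63,cp),cast((366,255),63,cp)); print("leverend",cast((327,54),90,cp),"shaft",cast((390,52),94,cp))
E
python3 meas.py
```

```text
depth z: plate 47.4 button [ 442.32532848 -263.82299559   65.78153441] collar 57.03301719214937 strip 45.25714990259041 knob 60.4325236858362 lever 89.78098569609915 switch 79.7524681503208
heat (array([ 507.42921344, -304.29653594]), np.float64(31.432271913832313), np.int64(655))
standby (array([ 454.24348794, -388.62343184]), np.float64(31.394659573268676), np.int64(253))
plate rect px ((320.0, 134.0), (268.0, 228.0), 90.0)
tin rim ((452.20489501953125, -391.9111633300781), 29.416200637817383) 82.69938363386916
button ((441.828125, -263.08929443359375), 10.291298866271973)
(208, 10) [ 455.44706122 -206.65269405   46.        ]
(228, 262) [ 341.88704855 -389.60418598   46.        ]
(226, 267) [ 337.26638373 -392.67569542   46.        ]
(414, 267) [ 489.85320838 -489.89666672   46.        ]
rail [ 525.98436601 -334.71894337   63.        ] [ 458.20767314 -448.91556361   63.        ]
leverend [ 514.47025624 -292.42051499   90.        ] shaft [ 552.87612562 -316.18039761   94.        ]meas.py:11: RuntimeWarning: divide by zero encountered in divide
  H0=cast((327,82),48,cp); G=o+ (W-o)*((48-o[2])/(W[...,2:]-o[2])) # rays on plane z=48
meas.py:11: RuntimeWarning: invalid value encountered in multiply
  H0=cast((327,82),48,cp); G=o+ (W-o)*((48-o[2])/(W[...,2:]-o[2])) # rays on plane z=48
```

```bash
cat >> h.py <<'E'
th=np.radians(-32.24); EX=np.array([np.cos(th),np.sin(th),0]); EY=np.array([-np.sin(th),np.cos(th),0])
H=np.array([507.43,-304.3,0])
def pw(x,y,ztip): return (H+(x-5)*EX+(y-45)*EY+[0,0,ztip+ctrl.tcp_to_tips]).tolist()
def snap(n):
    s=sensors.read_state(); p,d=optics.grab_frame("wrist"); cv2.imwrite(f"pics/{n}.png",p[:,:,::-1]); np.savez(f"pics/{n}.npz",d=d,R=s["eef_rot"],p=s["eef_pos"])
def say(*a):
    s=sensors.read_state(); print(*a,"t",round(s["t"],2),"F",np.round(s["force"],2),"pos",np.round(s["eef_pos"],1),"w",round(s["grip_width"],1))
E
python3 - <<'E'
from h import *
R=down(th)
ctrl.gripper_to(0,20)
ctrl.move_ptp(pw(3,18,140),R); say("above")
ctrl.move_l(pw(3,18,66),vel=100); say("down")
ctrl.move_l(pw(3,64,66),vel=40); ctrl.hold(0.3); say("pushed"); snap("w2")
p,d=optics.grab_frame("top"); cv2.imwrite("pics/t2.png",p[:,:,::-1])
a=cv2.imread("pics/w2.png"); b=cv2.resize(cv2.imread("pics/t2.png")[160:325,240:415],None,fx=2.5,fy=2.5)
c=np.zeros((480,800,3),np.uint8); a=cv2.resize(a,(400,300)); c[:300,:400]=a; c[:b.shape[0],400:400+min(400,b.shape[1])]=b[:,:400]; cv2.imwrite("pics/c2.png",c)
E
```

```text
above t 2.9 F [ 0.33 -1.29  0.51] pos [ 491.8 -326.8  165.9] w 0.2
down t 3.79 F [ 0.47 -0.23  0.27] pos [ 491.8 -326.6   91.7] w 0.1
pushed t 5.39 F [ 0.11 -0.27 -0.14] pos [ 515.8 -287.3   91. ] w 0.3
```

View pics/c2.png

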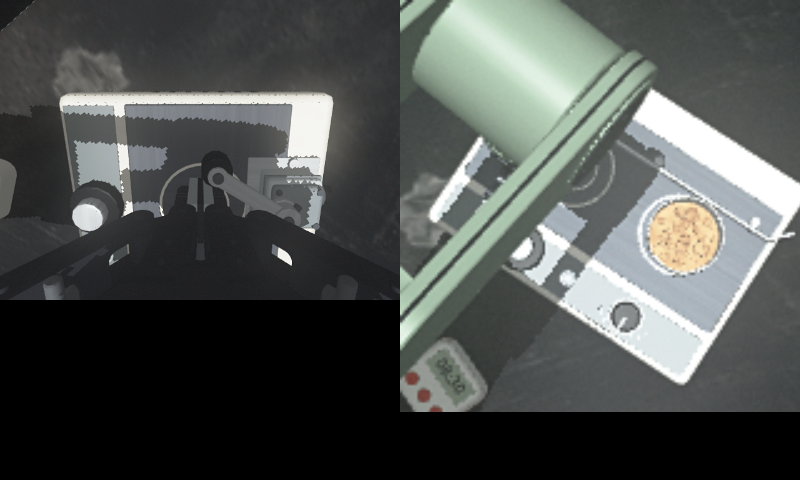

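The pushed lever is deflected, with its tip at wrist pixel (349,285) and the shaft at (467,339). I'll compute the angle, push a bit further for margin, then release.

```bash
python3 - <<'E'
from h import *
from meas import load
p,d,cp=load("w2"); t=cast((349,285),90,cp); s=H+45*EX+14*EY; v=t-s; print("angle",np.arctan2(v@EY,-v@EX), np.hypot(v@EX,v@EY))
ctrl.move_l(pw(3,69,66),vel=40); ctrl.hold(0.4); say("pushed")
ctrl.move_l(pw(3,20,66),vel=80); ctrl.hold(0.3); say("back")
ctrl.move_l(pw(3,20,110),vel=150)
ctrl.gripper_to(16,20)
ctrl.move_l(pw(5,-60,170),vel=200)
ctrl.move_l(pw(5,-120,110),vel=150)
ctrl.hold(0.2); say("ready"); snap("w3")
p,d=optics.grab_frame("top"); a=cv2.resize(cv2.imread("pics/w3.png"),(400,300)); b=cv2.resize(p[160:325,240:415,::-1],None,fx=2.28,fy=2.28)
c=np.zeros((400,800,3),np.uint8); c[:300,:400]=a; c[:b.shape[0],400:400+b.shape[1]]=b; cv2.imwrite("pics/c3.png",c)
E
```

```text
angle 0.5662632279030319 45.28602860255372
pushed t 6.17 F [-0.18 -0.61  1.11] pos [ 518.5 -283.    91. ] w 0.2
back t 7.23 F [ 0.53 -0.44  0.51] pos [ 492.6 -324.    91. ] w 0.0
ready t 9.54 F [-0.42  0.21  0.04] pos [ 420.3 -443.9  136.1] w 15.9
```

View pics/c3.png

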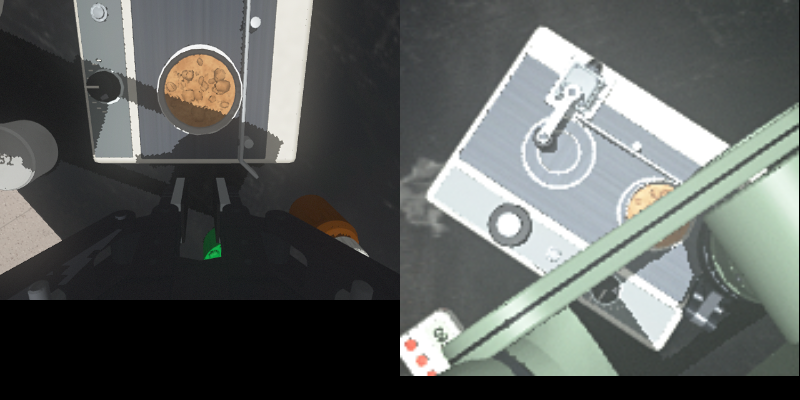

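The lever tripped at 0.57 rad or more and has sprung back. The tin is still at standby, at about (200,88) in the left panel. Now I'll push it with the two fingertips as a cradle, stop a little short and measure.

```bash
python3 - <<'E'
from h import *
ctrl.move_l(pw(5,-106,55),vel=100); say("down")
ctrl.move_l(pw(5,-95,55),vel=40)
ctrl.move_l(pw(5,1,55),vel=35); ctrl.hold(0.3); say("pushed"); snap("w4")
E
```

```text
down t 10.36 F [-0.17 -0.49  0.45] pos [ 427.1 -432.3   80.2] w 16.0
pushed t 13.97 F [-0.6  -1.47 -0.23] pos [ 483.9 -341.6   80. ] w 15.8
```

View pics/w4.png

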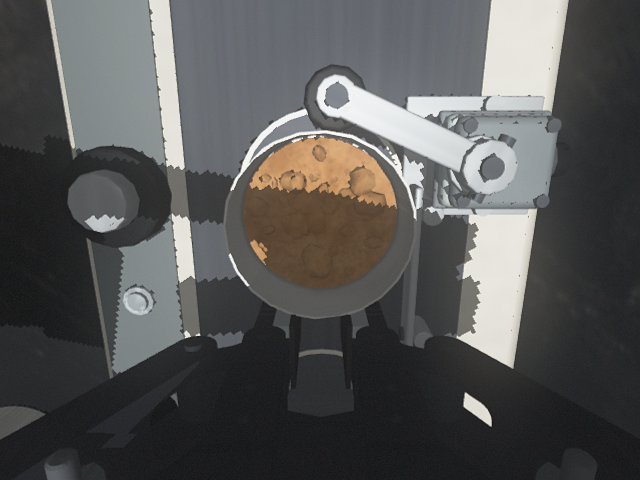

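The tin is cradled (rim columns 225–416, rows 131–319), the roller rests on it, and the lever tip is at (337,95) with the shaft at (490,166).

```bash
cat > chk.py <<'E'
from h import *
from meas import load
def chk(n,rim,tip):
    p,d,cp=load(n); A=np.array([cast(q,84,cp) for q in rim]); s=np.linalg.lstsq(np.c_[2*A[:,:2],np.ones(len(A))],(A[:,:2]**2).sum(1),rcond=None)[0]
    c=np.r_[s[:2],0]; t=cast(tip,90,cp)-(H+45*EX+14*EY)
    print("tin plate xy",5+(c-H)@EX,45+(c-H)@EY,"r",np.sqrt(s[2]+s[:2]@s[:2]),"lever",np.arctan2(t@EY,-t@EX))
E
python3 - <<'E'
from chk import *
chk("w4",[(225,225),(416,222),(320,131),(320,319)],(337,95))
ctrl.move_l(pw(5,7,55),vel=25); ctrl.hold(0.3); say("pushed"); snap("w5")
ctrl.move_l(pw(5,-8,55),vel=30); ctrl.hold(0.3)
ctrl.move_l(pw(5,-30,55),vel=80)
ctrl.move_l(pw(5,-30,140),vel=150); ctrl.gripper_to(0,20)
ctrl.move_l(pw(-40,-30,140),vel=150); ctrl.hold(.2); say("up"); snap("w6")
E
```

```text
tin plate xy 4.4185310370186475 39.75958594294589 r 28.875650219179427 lever 0.4268359203954158
pushed t 14.72 F [-0.85 -0.13  0.72] pos [ 487.2 -336.4   80. ] w 16.0
up t 17.81 F [-0.51  0.08  0.76] pos [ 430.2 -344.4  165.3] w 0.1
```

View pics/w6.png

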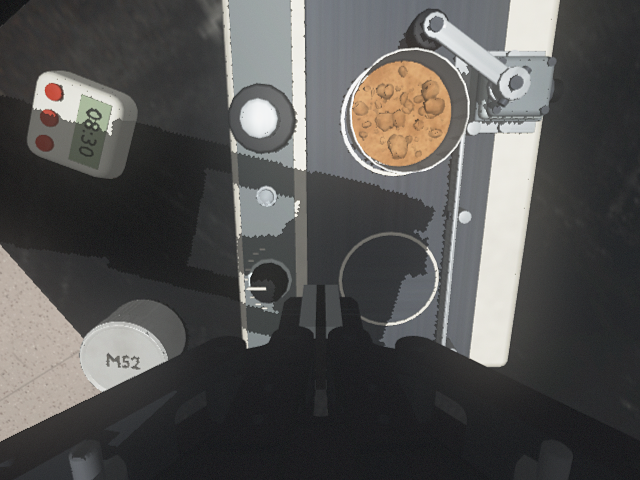

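The tin sits on the heating ring (rim columns 348–470, rows 49–170) and the roller leans on it with the tip at (435,23). Next I'll check the numbers and press the button.

```bash
python3 - <<'E'
from chk import *
chk("w6",[(348,110),(470,108),(409,49),(408,170)],(435,23))
B=np.array([441.9,-263.2,25.])
ctrl.move_l((B+[0,0,110]).tolist(),vel=150); 
ctrl.move_l((B+[0,0,71]).tolist(),vel=80); ctrl.hold(.2); say("over")
print(ctrl.move_l((B+[0,0,58]).tolist(),vel=10,threshold=10)); say("pressed"); ctrl.hold(.2); say("hold")
ctrl.move_l((B+[0,0,75]).tolist(),vel=30)
ctrl.move_l((B+[0,0,140]).tolist(),vel=150)
ctrl.move_l(pw(-40,-30,140),vel=150); ctrl.hold(.3); say("up"); snap("w7")
E
```

```text
tin plate xy 3.767486294421687 47.206429477280764 r 28.915039521725912 lever 0.5915078808093623
over t 19.42 F [-0.25 -0.61 -0.56] pos [ 442.4 -263.6   96.7] w 0.1
True
pressed t 20.34 F [-0.8   1.33  5.55] pos [ 441.9 -263.2   87. ] w 0.2
hold t 20.54 F [-0.47  0.36  5.41] pos [ 442.  -263.2   87.1] w 0.0
up t 22.72 F [ 0.4  -0.38  0.08] pos [ 429.6 -343.   165. ] w 0.2
```

View pics/w7.png

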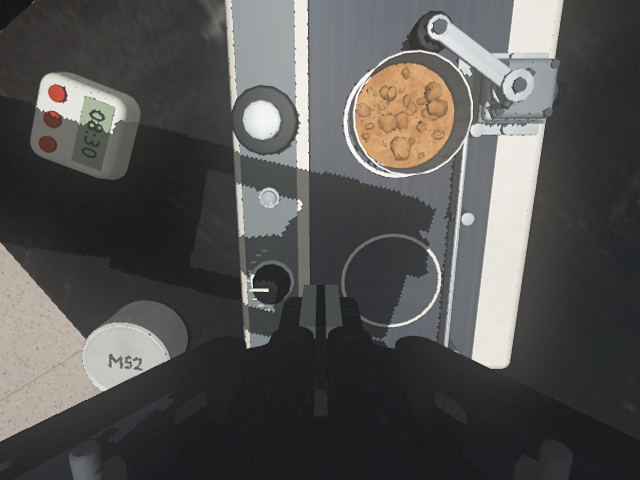

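The tin and lever are unchanged after the press. The first press stopped near 5.5 N at 62 mm, which leaves full travel slightly in doubt, so I'll press once more, a bit firmer.

```bash
python3 - <<'E'
from chk import *
B=np.array([441.9,-263.2,25.])
ctrl.move_l((B+[0,0,110]).tolist(),vel=150); 
ctrl.move_l((B+[0,0,68]).tolist(),vel=80); ctrl.hold(.2); say("over")
for z in (65,64,63,62,61,60):
    r=ctrl.move_l((B+[0,0,z]).tolist(),vel=10,threshold=20); ctrl.hold(.15); say(z,r)
    if r or sensors.read_state()["force"][2]>12: break
ctrl.move_l((B+[0,0,75]).tolist(),vel=30)
ctrl.move_l((B+[0,0,140]).tolist(),vel=150)
ctrl.move_l(pw(-40,-30,140),vel=150); ctrl.hold(.3); say("up"); snap("w8")
p=cv2.imread("pics/w7.png").astype(int);q=cv2.imread("pics/w8.png").astype(int); print(abs(p-q)[:280].mean())
E
```

```text
over t 24.37 F [0.04 0.65 0.34] pos [ 442.3 -263.5   93.5] w -0.0
65 False t 24.97 F [ 1.57 -0.51  2.23] pos [ 442.3 -263.4   90.3] w -0.2
64 False t 25.37 F [ 2.03 -0.16  2.25] pos [ 442.3 -263.5   89.3] w -0.0
63 False t 25.77 F [ 2.6  -0.01  3.72] pos [ 442.2 -263.4   88.2] w 0.1
62 False t 26.17 F [ 3.09 -2.36  4.13] pos [ 442.1 -263.4   87.2] w 0.0
61 False t 26.57 F [0.42 0.18 8.73] pos [ 442.2 -263.4   87. ] w -0.1
60 False t 26.97 F [-1.35  1.19 15.58] pos [ 442.2 -263.5   86.8] w -0.0
up t 29.19 F [ 0.59 -0.21  0.7 ] pos [ 429.5 -343.   165. ] w -0.2
1.3806436011904761
```

The button bottomed out hard: 15.6 N with no further travel. The view is unchanged, so I'm handing in.

```bash
python3 -c "
from plant import ctrl
print(ctrl.finish_job())"
```

```text
the job is handed in; nothing more can be done
None
```

I handed the job in at about 29 s; no verdict came back. The switch was swung to at least 0.57 rad and sprang back, the tin measured about 2.5 mm from the heating ring centre with the lever at about 0.59 rad, and the start button was pressed to its stop and released.

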